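# Lock the lens turntable through the brake guard

## Robot

A 6-joint arm with a two-finger parallel gripper is mounted at the origin on the work surface. World frame = base frame: x ahead of the robot, y to its left, z up, the work surface at z = 0. Lengths are in m, angles in rad, forces in N, time in s.
With the tool pointing down it reaches from about 0.25 to 0.8 m from the base axis. Payload 3.9 kg.
Tool frame: the origin (TCP) lies midway between the tips of the shut fingers; the grasp point (between the pads) lies 19 mm behind it; z points along the fingers, y is the direction in which the jaws open and shut (so a half turn about z gives the same grasp; the last joint's range is limited). The gripper opens to 85 mm and grips with 20 to 120 N. Pads are 22 mm wide; open, the fingers measure 114 mm over their backs; the gripper's body (76 mm by 85 mm) begins 54 mm behind the grasp point. The pads swing forward as they close: fully open they stand 13 mm farther back than shut.
Start: joints at [1.102, 0.26, -0.138, 1.173, 0, 1.571], TCP at [0.237, 0.468, 0.231] pointing down, gripper open.
Joint ranges: [-2.78, 2.78], [-0.83, 1.72], [-1.28, 1.37], [-1.9, 2.12], [-1.57, 1.48], [-3.14, 3.14]. Speed limits (rad/s): [2.57, 2.57, 3.14, 3.14, 3.14, 3.14].

## Interface

Orientations are given as [roll, pitch, yaw] about the fixed x, y, z axes, in that order (R = Rz(yaw) Ry(pitch) Rx(roll)).
In Python, from plant import arm gives the robot as it stands.
- The arm moves only by the tool carry_out, never from a script. Its argument "increments" is a list of rows, each a list of 3 entries, a list of its own where there are three numbers: the finger opening in mm, from 0 to 85.4, then the shift along the world's x, y, z in mm, then the turn about the world's z in rad. In form: [[hand, [tx, ty, tz], twist], ...]. A call has 1 to 20 rows; each row is the pose to reach, as a shift and turn from the pose commanded when the call began; what a row does not reach only later rows make up. A row lasts 1/8 s, in which the tool goes at most 62.5 mm and 10.7 degrees, less where a joint would pass 70% of its speed; a pose out of reach is approached as far as the arm can. A call with a gripper value outside its range is refused whole. The fingers move at their own pace and stop on an object; "force" is the grip in N (left out, the last holds). Time passes only in rows, so rows that repeat a pose let the fingers close. It gives the time, the measured TCP pose, the force and the opening at its end, in the units of the state.
- arm.get_state(): the state, without advancing time (a new reading comes with each control period).
- arm.get_image(name): name is "side" or "top"; returns the picture (384x512x3 uint8, blue, green, red); there is no depth.
- arm.get_calibration(name): a dict with "fx", "fy", "cx", "cy" (pixels), "rvec" (rotation vector, rad) and "tvec" (3), from world to camera coordinates, as OpenCV has them. Camera axes: x right, y down, z forward; pixel columns grow to the right and rows downward; lengths in m; the calibration is good to about 2 mm. A picture is of the moment at which its call begins. get_calibration takes no time and is no camera call.
- arm.job_done(): hands the job in, once; it reports no verdict.
The state is a dict: "time": time; "qpos": joint angles; "qvel": joint speeds; "tau": joint torques, N m; "position": TCP position; "ee_rot": TCP orientation; "force": force on the tool from outside, world axes, zero at the start; "wrist_torque": the same for the moment, N m; "grip_width": finger opening in m.
Only numpy, scipy, OpenCV 4.12 (cv2) and the standard library are available. Lean on these libraries where they do the work, as an engineer would, in place of code of your own. Each camera call takes 0.05 s, during which the arm holds its last target.

## Task

Push the lens turntable round by its upright peg, anticlockwise seen from above, until it stands fully against its stop; then reach down through the window of the guard on the brake box and press the brake lever fully down, without touching the guard, and come out clear. Only push, with the fingers: do not grip anything, push gently, do not touch the lenses, and leave the occluder, the lens rack and the lens measure where they are.

Things in the scene. Friction and masses are not known exactly. Their poses are not given: they have to be found in the camera images.
- turntable (a joint): Turntable: a cast aluminium disc 250 mm in diameter on a fixed foot, top face 30 mm above the table. Angle in rad about the vertical, growing anticlockwise seen from above; 1.2 = against the stop, where it can go no further; it starts between 0 and 0.6. It needs about 1 N at the peg to turn and stays where it is left.
- turn_axis (a point): Centre of the turntable, on its axis, at the height of the disc's top face (30 mm above the table).
- peg_mid (a point): The drive peg: a plain upright chrome pin 16 mm in diameter (foot flange 22 mm, 6 mm high), 42 mm tall, fixed to the disc 110 mm from its axis, near the rim, starting on the near left side of the disc as the robot sees it. This point is half-way up the peg, on its centre line (51 mm above the table).
- peg: The same peg; the origin is the centre of its underside, on the disc's top face.
- lenses: The four upright chrome-rimmed lenses, 41 mm in diameter, fixed in notches on the disc 62 mm from the axis, facing outward, at 45 and 135 degrees either side of the peg; tops 47 mm above the disc (77 mm above the table). Not to be touched. Origin on the axis at the disc's top face; its -x axis points to the peg.
- guard: The guard over the brake lever: a level aluminium frame 130 x 116 mm, 6 mm thick, on four posts with clear side panels, on a grey box 36 mm high. In it an open window 90 mm (x) by 76 mm (y). Origin at the centre of the window, in the plane of the frame's upper face, 80 mm above the table; x and y lie along the sides of the window.
- lever (a joint): The brake lever, under the guard. Value in rad: 0 = up (level), 0.28 = fully down against its stop; it starts between 0 and 0.04. It turns about a level axis 55 mm from the pad's centre, at the guard's +x side. It needs about 3 to 4 N on its pad and stays where it is left.
- lever_pad (a point): Centre of the upper face of the lever's pad, a flat black plate 30 x 32 mm at the lever's free end, under the centre of the window. With the lever up it lies 14 mm below the frame's upper face (66 mm above the table); fully down about 15 mm lower, tilted 0.28 rad.
- occluder: Bystander: a bone-coloured plastic occluder lying flat beyond the work, loose: a disc 60 mm across with a flat handle, 190 mm long in all along its y, up to 10 mm high. Origin on its underside.
- rack: Bystander: a retinoscopy lens rack lying flat beyond the work, loose: a black bar 46 mm wide with small lenses and a walnut handle, 260 mm long in all along its y, up to 18 mm high. Origin on its underside.
- measure_mid (a point): Bystander: a brass lens measure, a round dial gauge 52 mm across standing upright on a small wooden foot 44 x 50 mm, loose, 80 mm high in all, a little beyond the work, between the turntable and the brake box. This point is the centre of the dial, 37 mm above the table.
- stop_block (a point): Top centre of the fixed stop: a dark upright steel block 36 mm high, 20 x 12 mm, beside the disc's rim, 140 mm from the axis, on the side towards which the peg has to go. A small tab on the rim just outside the peg meets it at the stop.
Not all that is in view belongs to the job. What is meant by the part that bears guard is not blue or yellow, and is the larger of those in its own colour.

How it is judged:
On the way, in this order (a step that is already met when the one before it is completed fails the run):
1. the turntable has been pushed against its stop while the lever is still up (value of joint turntable above 1.14 rad and value of joint lever below 0.1 rad), for 0.2 s.
2. the brake lever is pressed fully down, the turntable still against its stop (value of joint lever above 0.24 rad and value of joint turntable above 1.14 rad), for 0.2 s.
At the end, for the whole second after the job is handed in: The turntable is against its stop (joint above 1.14 of 1.2 rad) and the lever is down (joint above 0.24 of 0.28 rad), and both stay so (all of step 2); the robot touches nothing.
It fails at once if the robot touches the guard (more than 0.5 N) (contact force between any of the arm, the fingers and guard above 0.5 N).
It fails at once if the robot touches a lens (more than 0.5 N) (contact force between any of the arm, the fingers and lenses above 0.5 N).
It fails at once if the peg is gripped or pushed hard (more than 30 N) (contact force between the fingers and peg above 30 N).
It fails at once if the occluder, rack or lens measure is moved or lifted by more than 15 mm (distance of any of occluder, rack, measure_mid from where it was at the start of the episode above 0.015 m).
It also fails if it takes over 54 s, if anything falls off the work surface, if the arm or the gripper's body presses on something with over 40 N, if the wrist force passes 120 N, or if a joint passes its speed limit or range.

## Working session

There is one attempt and no reset: what is moved stays moved. The work goes in short steps, Python scripts to look and compute and a tool call to move; the robot and the scene stay as the last step left them, time stands still between calls to the robot, and variables do not carry over. Pictures are saved under pics/ and viewed, and the job is handed in when it is done.

Besides the shell and the picture viewer there is one more tool, called as name([rows], argument=value, ...), one row to a line, values as JSON. carry_out: Moves the arm, as the interface text tells. Its arguments: {"type":"object","properties":{"increments":{"type":"array"},"force":{"type":"number"}},"required":["increments"]}

```bash
mkdir -p pics
python3 - <<'E'
from plant import arm
import cv2
for n in("top","side"):
    im=arm.get_image(n); cv2.imwrite(f"pics/{n}0.png",im); c=arm.get_calibration(n); print(n,c)
s=arm.get_state(); print(s)
E
```

```text
top {'fx': 389.010527586933, 'fy': 389.010527586933, 'cx': 255.95372302687633, 'cy': 194.3584148073881, 'rvec': array([ 2.10096304, -2.14920038,  0.12432866]), 'tvec': array([-0.03117805,  0.50813165,  0.87455813])}
side {'fx': 411.69725376212904, 'fy': 411.69725376212904, 'cx': 251.50884654582939, 'cy': 183.06047975710868, 'rvec': array([ 2.07184284, -0.05559049,  0.0337828 ]), 'tvec': array([-0.51243142,  0.04241842,  1.02039835])}
{'time': 0.1, 'qpos': array([ 1.10200216e+00,  2.60657387e-01, -1.39233543e-01,  1.17271588e+00,
       -2.07740056e-05,  1.57083019e+00]), 'qvel': array([ 0.00082814,  0.00037625,  0.00410969,  0.00013582, -0.00150539,
        0.00093789]), 'tau': array([-3.22603873e-04, -4.06507945e+01,  2.54527384e+01,  1.00875646e-02,
       -6.71878024e-05, -1.89255118e-06]), 'position': array([0.23692878, 0.46780805, 0.23053013]), 'ee_rot': array([-3.13978217e+00,  2.08352786e-05,  2.67276466e+00]), 'force': array([ 1.14006639, -0.31175357,  0.08266552]), 'wrist_torque': array([-0.02851754, -0.01643121,  0.02023494]), 'grip_width': 0.08551114999623559}
```

View pics/top0.png

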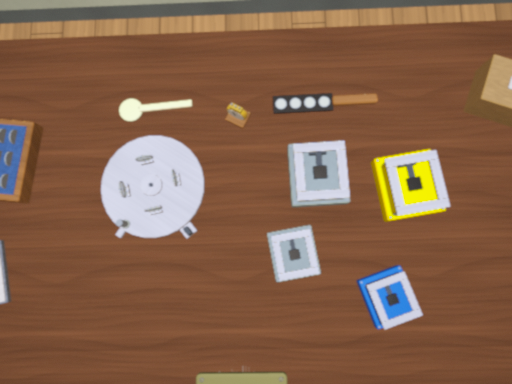

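View pics/side0.png

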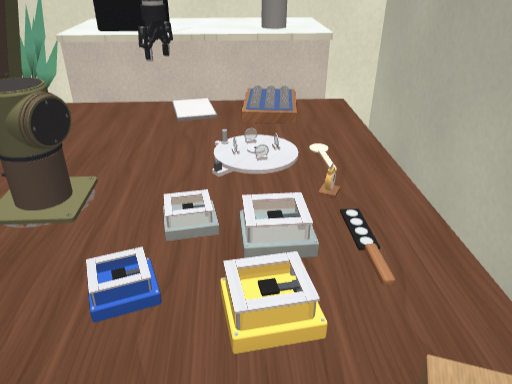

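```bash
cat > h.py <<'E'
import numpy as np,cv2
from plant import arm
def cam(n):
    c=arm.get_calibration(n);K=np.array([[c['fx'],0,c['cx']],[0,c['fy'],c['cy']],[0,0,1]]);return K,c['rvec'],c['tvec']
def ray(n,p,z):
    K,r,t=cam(n);R=cv2.Rodrigues(r)[0];C=-R.T@t;d=R.T@np.linalg.solve(K,[p[0],p[1],1]);return C+d*(z-C[2])/d[2]
def proj(n,P):
    K,r,t=cam(n);return cv2.projectPoints(np.array(P,float).reshape(-1,1,3),r,t,K,None)[0].reshape(-1,2)
E
python3 - <<'E'
from h import *
im=cv2.imread('pics/top0.png')
cv2.imwrite('pics/tt.png',cv2.resize(im[125:250,90:215],None,fx=4.6,fy=4.6,interpolation=cv2.INTER_CUBIC))
cv2.imwrite('pics/gg.png',cv2.resize(im[130:220,275:365],None,fx=6,fy=6,interpolation=cv2.INTER_CUBIC))
im=cv2.imread('pics/side0.png')
cv2.imwrite('pics/ss.png',cv2.resize(im[120:260,200:340],None,fx=4,fy=4,interpolation=cv2.INTER_CUBIC))
for p in [(153,187)]: print(ray('top',p,.03))
print(ray('top',(320,172),.066),ray('top',(122,224),.072),ray('top',(188,230),.036))
E
```

```text
[0.53274453 0.20430112 0.03      ]
[ 0.55082127 -0.19076237  0.066     ] [0.44202315 0.26054512 0.072     ] [0.42752329 0.11776343 0.036     ]
```

View pics/tt.png

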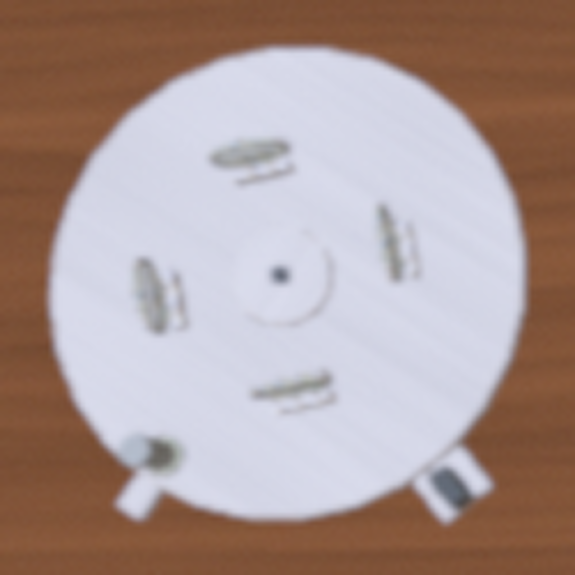

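View pics/gg.png

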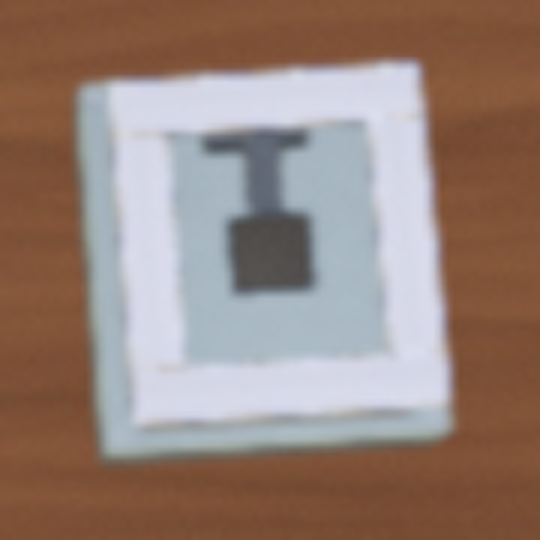

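View pics/ss.png

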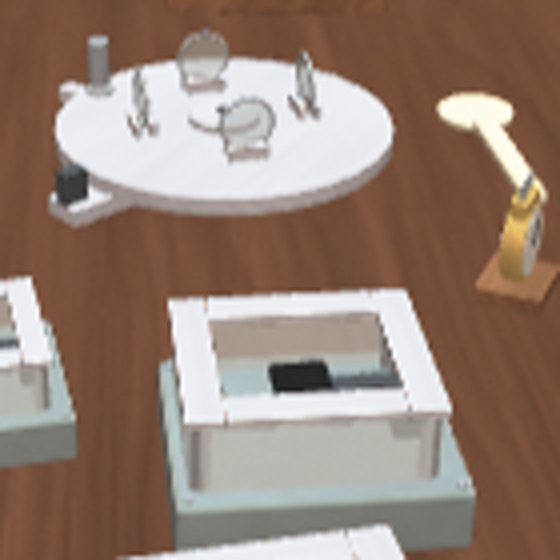

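Run:
```python
from h import *
im=cv2.imread('pics/top0.png');hsv=cv2.cvtColor(im,cv2.COLOR_BGR2HSV)
m=((hsv[...,1]<60)&(hsv[...,2]>150)).astype(np.uint8)*255
def tocrop(u,x0,f): return (u+.5)/f-.5+x0
# disc
mm=np.zeros_like(m);mm[125:250,90:215]=m[125:250,90:215]
c=max(cv2.findContours(mm,0,cv2.CHAIN_APPROX_NONE)[0],key=cv2.contourArea)[:,0]
P=np.array([ray('top',p,.03)[:2] for p in c])
from scipy.optimize import least_squares
f=least_squares(lambda q:np.hypot(P[:,0]-q[0],P[:,1]-q[1])-q[2],[.53,.2,.125],loss='soft_l1',f_scale=.001);print('disc',f.x)
T=lambda u,v,z:ray('top',(tocrop(u,90,4.6),tocrop(v,125,4.6)),z)
ax=f.x[:2]
print('hub',T(281,275,.03))
pt=T(134,448,.072);pb=T(168,456,.036)
for p in(pt,pb): d=p[:2]-ax;print('peg',p,np.hypot(*d),np.degrees(np.arctan2(d[1],d[0])))
s=T(452,487,.036);d=s[:2]-ax;print('stop',s,np.hypot(*d),np.degrees(np.arctan2(d[1],d[0])))
s=T(138,498,.02);d=s[:2]-ax;print('tab',s,np.hypot(*d),np.degrees(np.arctan2(d[1],d[0])))
G=lambda u,v,z:ray('top',(tocrop(u,275,6),tocrop(v,130,6)),z)
w=np.array([G(*p,.08) for p in[(163,132),(362,123),(388,357),(185,365)]]);o=np.array([G(*p,.08) for p in[(107,82),(420,62),(452,403),(135,425)]])
for q in(w,o): print(q.mean(0),np.linalg.norm(np.diff(np.vstack([q,q[:1]]),axis=0),axis=1), np.degrees(np.arctan2(*(q[0]-q[3])[1::-1])),np.degrees(np.arctan2(*(q[0]-q[1])[1::-1])))
print('pad',G(272,252,.066))
# side check
S=lambda u,v,z:ray('side',((u+.5)/4-.5+200,(v+.5)/4-.5+120),z)
print('side pegtop',S(98,39,.072),'pegbase',S(100,90,.033),'pad',S(300,376,.066),'outer',np.mean([S(*p,.08) for p in[(168,300),(408,290),(450,410),(182,423)]],axis=0))
for p in[(237,115)]: print('measure',ray('top',p,.037))
```

```text
disc [0.53709431 0.2073325  0.12525999]
hub [0.53925543 0.21002699 0.03      ]
peg [0.44672604 0.26817884 0.072     ] 0.10894357543817514 146.04701333775182
peg [0.44548438 0.26458202 0.036     ] 0.10802726043791229 147.99762332162504
stop [0.42641577 0.11806238 0.036     ] 0.14219315474900482 -141.11135656403258
tab [0.42537515 0.28567452 0.02      ] 0.1364501530859271 144.96029895523412
[ 0.5521352  -0.18973793  0.08      ] [0.07476982 0.08965099 0.07503934 0.08943859] 3.0696612188127856 90.95996580765639
[ 0.55296904 -0.19117633  0.08      ] [0.11818934 0.13045369 0.11702481 0.13160823] 2.5595812751364564 92.02173468131016
pad [ 0.5517955  -0.19061681  0.066     ]
side pegtop [0.44490645 0.27127698 0.072     ] pegbase [0.44523704 0.26494947 0.033     ] pad [ 0.55035139 -0.19220489  0.066     ] outer [ 0.55101209 -0.19141109  0.08      ]
measure [ 7.03742765e-01 -4.48627044e-04  3.70000000e-02]
```

carry_out([
  [0,[30,-22,0],0],
  [0,[65,-50,0],-0.03],
  [0,[100,-76,0],-0.06],
  [0,[135,-102,0],-0.09],
  [0,[170,-128,0],-0.11],
  [0,[205,-155,0],-0.11],
  [0,[228,-172,0],-0.11],
  [0,[228,-172,0],-0.11],
  [0,[228,-172,-30],-0.11],
  [0,[228,-172,-60],-0.11],
  [0,[228,-172,-90],-0.11],
  [0,[228,-172,-110],-0.11],
  [0,[228,-172,-110],-0.11],
  [0,[228,-172,-110],-0.11],
])

```text
time: 1.85
position: [0.4651, 0.297, 0.122]
ee_rot: [3.141, 0.0, 2.564]
force: [-0.9, -0.7, 0.3]
grip_width: 0.0
```

Run:
```python
from h import *
s=arm.get_state();print(s['time'],s['qpos'],s['position'],s['ee_rot'],s['force'],s['grip_width'])
for n,a in(("top",(100,130,230,230)),("side",(190,60,320,170))):
    im=arm.get_image(n)
    cv2.imwrite(f"pics/{n}1.png",cv2.resize(im[60:260,80:340],None,fx=3,fy=3,interpolation=cv2.INTER_CUBIC))
```

```text
1.85 [ 5.68258564e-01  3.72750000e-01 -2.71050910e-01  9.26310873e-01
  2.37903913e-04  1.14625124e+00] [0.46506214 0.29703931 0.12200671] [3.14087089e+00 6.51837370e-05 2.56360003e+00] [-0.9068127  -0.68084661  0.32682889] 2.6623107732592215e-05
```

View pics/top1.png

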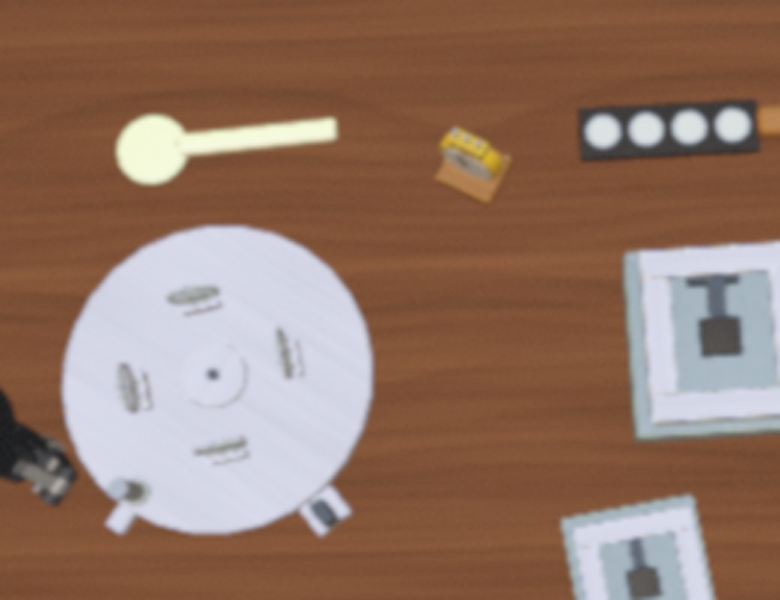

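View pics/side1.png

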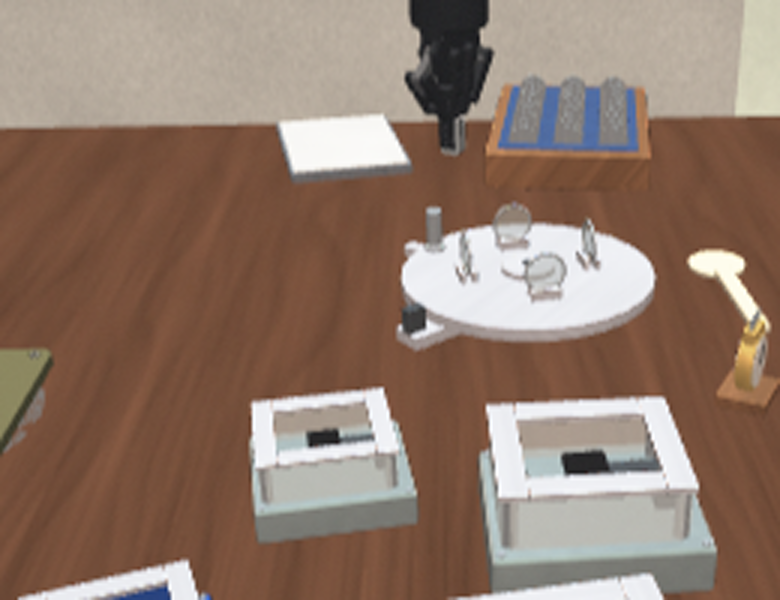

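Run:
```python
from h import *
for n in("top","side"): print((proj(n,[.465,.297,.122])-[80,60])*3)
a=np.array([.538,.2085])
for d in np.arange(0,70,6):
    for off in (.0225,):
        t=np.radians(146.5+d); p=a+.11*np.array([np.cos(t),np.sin(t)]); q=p+off*np.array([np.sin(t),-np.cos(t)])
        print(d,p.round(4),((q-[.465,.2967])*1000).round(1),round(np.radians(d),3))
```

```text
[[ 50.36338263 455.71261284]]
[[450.91151354 151.75153825]]
0 [0.4463 0.2692] [-6.3 -8.7] 0.0
6 [0.4404 0.2593] [-14.2 -17.4] 0.105
12 [0.4357 0.2488] [-21.1 -27. ] 0.209
18 [0.432  0.2379] [-27.  -37.1] 0.314
24 [0.4295 0.2267] [-31.8 -47.9] 0.419
30 [0.4282 0.2152] [-35.4 -59. ] 0.524
36 [0.4281 0.2037] [-37.9 -70.5] 0.628
42 [0.4292 0.1922] [-39.1 -82.2] 0.733
48 [0.4315 0.181 ] [-39.1 -94. ] 0.838
54 [0.435 0.17 ] [ -37.9 -105.6] 0.942
60 [0.4396 0.1594] [ -35.5 -117.1] 1.047
66 [0.4452 0.1494] [ -31.9 -128.3] 1.152
```

Run:
```python
from h import *
for z in(.1,.122,.15,.2,.3):print(z,(proj("top",[.465,.297,z])-[80,60])*3)
im=cv2.imread('pics/top1.png');cv2.imwrite('pics/z1.png',cv2.resize(im[350:560,0:210],None,fx=2.8,fy=2.8))
K,r,t=cam('top');print(-cv2.Rodrigues(r)[0].T@t)
K,r,t=cam('side');print(-cv2.Rodrigues(r)[0].T@t)
```

```text
0.1 [[ 63.59941533 458.92522173]]
0.122 [[ 50.36338263 455.71261284]]
0.15 [[ 32.48727158 451.37377848]]
0.2 [[ -2.67825081 442.83851171]]
0.3 [[-88.81258627 421.93225237]]
[ 0.36801956 -0.073895    0.93974619]
[ 0.46415301 -0.90066775  0.52816443]
```

View pics/z1.png

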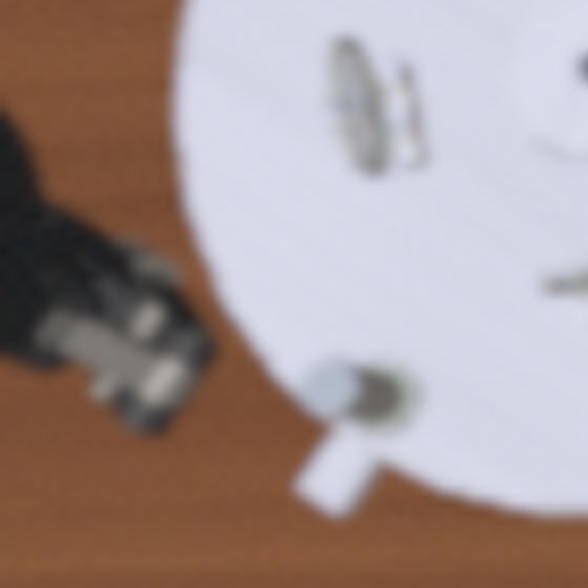

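carry_out([
  [0,[0,0,-30],0],
  [0,[0,0,-55],0],
  [0,[0,0,-67],0],
  [0,[0,0,-67],0],
  [0,[-3,-4,-67],0],
  [0,[-6,-8,-67],0],
  [0,[-10,-13,-67],0.05],
  [0,[-14,-17,-67],0.1],
  [0,[-18,-22,-67],0.15],
  [0,[-21,-27,-67],0.2],
  [0,[-24,-32,-67],0.26],
  [0,[-27,-37,-67],0.31],
])

```text
time: 3.45
position: [0.4384, 0.2598, 0.0552]
ee_rot: [3.139, 0.001, 2.875]
force: [-0.5, 1.0, -0.5]
grip_width: 0.0003
```

Run:
```python
from h import *
s=arm.get_state();print(s['time'],s['qpos'],s['position'],s['ee_rot'],s['force'],s['grip_width'])
a=[arm.get_image(n)[110:260,80:280] for n in("top","side")]
cv2.imwrite("pics/b2.png",cv2.resize(np.hstack([a[0],a[1]]),None,fx=2,fy=2,interpolation=cv2.INTER_CUBIC))
```

```text
3.45 [ 0.5342752   0.37573293 -0.47248636  0.72061876  0.00104574  0.80124359] [0.43839789 0.25977809 0.05517726] [3.13945854e+00 6.11520504e-04 2.87462463e+00] [-0.49674111  0.96111127 -0.48690011] 0.000281393649555155
```

View pics/b2.png

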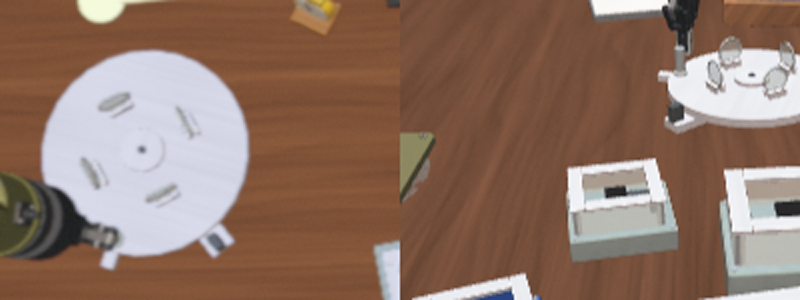

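carry_out([
  [0,[-2.5,-5.5,0],0.05],
  [0,[-5,-11,0],0.1],
  [0,[-7,-16.5,0],0.16],
  [0,[-8.5,-22,0],0.21],
  [0,[-10,-27.5,0],0.26],
  [0,[-11,-33.5,0],0.31],
  [0,[-11.5,-39,0],0.37],
  [0,[-12,-45,0],0.42],
  [0,[-12,-51,0],0.47],
  [0,[-12,-57,0],0.52],
  [0,[-11.5,-63,0],0.58],
  [0,[-11,-68.5,0],0.63],
])

```text
time: 5.05
position: [0.4271, 0.1911, 0.0548]
ee_rot: [3.141, 0.0, -2.78]
force: [-0.4, 1.1, 1.1]
grip_width: -0.0001
```

Run:
```python
from h import *
s=arm.get_state();print(s['time'],s['qpos'],s['position'],s['ee_rot'],s['force'],s['grip_width'])
a=[arm.get_image("top")[120:250,80:240],arm.get_image("side")[100:230,180:340]]
cv2.imwrite("pics/b3.png",cv2.resize(np.hstack([a[0],a[1]]),None,fx=2.5,fy=2.5,interpolation=cv2.INTER_CUBIC))
```

```text
5.05 [ 0.41996428  0.31758872 -0.56991805  0.68273726  0.00090876  0.05791751] [0.42714238 0.19105063 0.05476624] [ 3.14065345e+00  4.98763148e-04 -2.77954587e+00] [-0.4379344   1.07873808  1.06778028] -9.550784311313605e-05
```

View pics/b3.png

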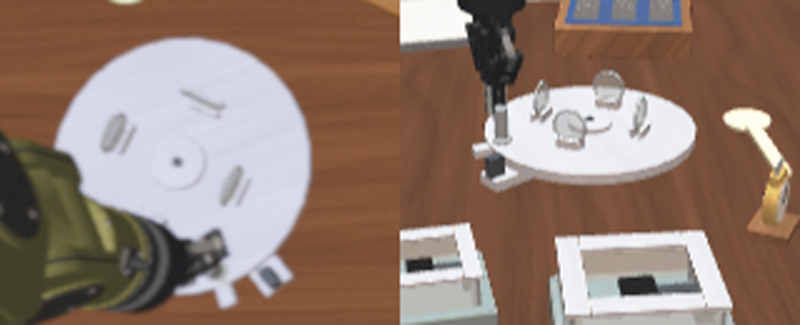

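carry_out([
  [0,[0.5,-3,0],0.03],
  [0,[1,-6,0],0.05],
  [0,[2,-9,0],0.08],
  [0,[2.5,-11.5,0],0.1],
  [0,[2.5,-11.5,0],0.1],
])

```text
time: 5.78
position: [0.4298, 0.1789, 0.0542]
ee_rot: [-3.141, -0.0, -2.681]
force: [0.0, 0.5, -0.4]
grip_width: 0.0002
```

carry_out([
  [0,[0.5,-2,0],0.02],
  [0,[1,-3.5,0],0.035],
  [0,[1,-3.5,0],0.035],
])

```text
time: 6.15
position: [0.4307, 0.1756, 0.0542]
ee_rot: [-3.141, -0.0, -2.645]
force: [-0.1, 0.4, -0.6]
grip_width: -0.0001
```

Run:
```python
from h import *
s=arm.get_state();print(s['time'],s['position'],s['ee_rot'],s['force'],s['tau'])
a=[arm.get_image("top")[120:250,80:240],arm.get_image("side")[100:230,180:340]]
cv2.imwrite("pics/b4.png",cv2.resize(np.hstack([a[0],a[1]]),None,fx=2.5,fy=2.5,interpolation=cv2.INTER_CUBIC))
```

```text
6.15 [0.43066731 0.17561547 0.05423381] [-3.14131761e+00 -2.79562611e-04 -2.64546809e+00] [-0.14246658  0.41881399 -0.62277506] [-2.07875459e-01 -3.76900828e+01  1.94483113e+01 -4.26077808e-03
 -1.12164889e-01 -4.04985656e-02]
```

View pics/b4.png

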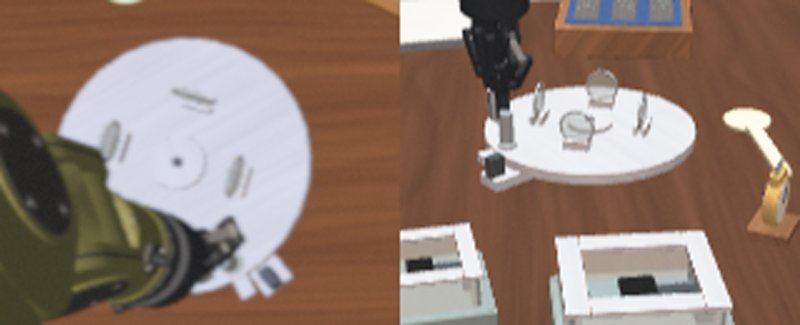

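carry_out([
  [0,[0.5,-1,0],0.01],
  [0,[1,-2,0],0.02],
  [0,[1,-2,0],0.02],
])

```text
time: 6.62
position: [0.4315, 0.1736, 0.0542]
ee_rot: [-3.142, -0.001, -2.625]
force: [-0.8, 1.0, -0.9]
grip_width: 0.0001
```

carry_out([
  [0,[0.5,-1,0],0.01],
  [0,[1,-2,0],0.02],
  [0,[1,-2,0],0.02],
])

```text
time: 7.0
position: [0.4328, 0.1717, 0.0543]
ee_rot: [-3.141, 0.0, -2.605]
force: [-1.0, 0.7, 0.2]
grip_width: -0.0002
```

carry_out([
  [0,[0.5,-1,0],0.01],
  [0,[1,-2,0],0.02],
  [0,[1,-2,0],0.02],
])

```text
time: 7.38
position: [0.4339, 0.1697, 0.0543]
ee_rot: [-3.141, 0.0, -2.585]
force: [-0.8, 0.7, 0.6]
grip_width: -0.0001
```

Run:
```python
from h import *
s=arm.get_state();print(s['time'],s['position'],s['ee_rot'],s['force'],s['tau'])
a=[arm.get_image("top")[120:250,80:240],arm.get_image("side")[100:230,180:340]]
cv2.imwrite("pics/b5.png",cv2.resize(np.hstack([a[0],a[1]]),None,fx=2.5,fy=2.5,interpolation=cv2.INTER_CUBIC))
```

```text
7.375 [0.43388472 0.16974687 0.05433286] [-3.14132457e+00  1.97453826e-04 -2.58543595e+00] [-0.84386043  0.72978881  0.55764406] [-2.87259528e-01 -3.78591013e+01  1.98808354e+01 -2.48175496e-01
 -1.83623820e-01 -3.53695010e-02]
```

View pics/b5.png

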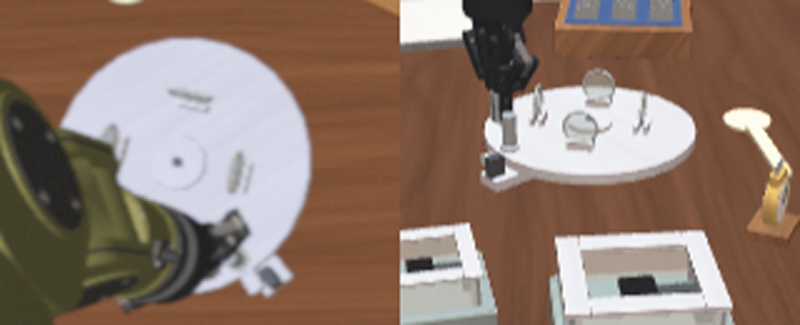

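carry_out([
  [0,[0.5,-0.8,0],0.01],
  [0,[1,-1.6,0],0.02],
  [0,[1,-1.6,0],0.02],
])

```text
time: 7.85
position: [0.4342, 0.1689, 0.0543]
ee_rot: [3.14, -0.0, -2.565]
force: [-2.7, 3.8, 1.3]
grip_width: -0.0001
```

carry_out([
  [0,[0.5,-0.8,0],0.01],
  [0,[1,-1.6,0],0.02],
  [0,[1,-1.6,0],0.02],
])

```text
time: 8.22
position: [0.4341, 0.1686, 0.0543]
ee_rot: [3.136, -0.0, -2.544]
force: [-5.9, 8.7, 3.5]
grip_width: -0.0001
```

carry_out([
  [0,[0,0,0],0],
  [0,[0,0,0],0],
  [0,[-2,3,0],0],
  [0,[-5,8,0],0],
  [0,[-7,11,0],0],
  [0,[-7,11,10],0],
  [0,[-7,11,35],0],
  [0,[-7,11,70],0],
  [0,[-7,11,110],0],
  [0,[-7,11,130],0],
])

```text
time: 9.48
position: [0.4301, 0.1779, 0.1873]
ee_rot: [-3.14, 0.004, -2.546]
force: [0.4, -0.6, 0.0]
grip_width: 0.0002
```

Run:
```python
from h import *
s=arm.get_state();print(s['time'],s['qpos'],s['position'],s['ee_rot'],s['force'])
```

```text
9.475 [ 3.92583710e-01  1.80613075e-01 -3.62501532e-01  1.02339044e+00
 -5.05349213e-04 -2.03393433e-01] [0.43007296 0.17790868 0.18733711] [-3.1402309   0.00410074 -2.5456138 ] [ 4.09402680e-01 -5.66779488e-01  4.69606871e-04]
```

carry_out([
  [0,[10,-32,0],0.08],
  [0,[22,-70,0],0.18],
  [0,[35,-110,0],0.3],
  [0,[48,-150,0],0.42],
  [0,[61,-190,0],0.54],
  [0,[74,-230,0],0.66],
  [0,[87,-270,0],0.78],
  [0,[100,-310,0],0.9],
  [0,[112,-350,0],1.0],
  [0,[118,-369,0],1.026],
  [0,[118,-369,0],1.026],
  [0,[118,-369,-30],1.026],
  [0,[118,-369,-60],1.026],
  [0,[118,-369,-70],1.026],
  [0,[118,-369,-70],1.026],
])

```text
time: 11.35
position: [0.5462, -0.1906, 0.1143]
ee_rot: [3.14, 0.001, -1.519]
force: [0.5, 0.3, -0.7]
grip_width: -0.0002
```

Run:
```python
from h import *
s=arm.get_state();print(s['time'],s['qpos'],s['position'],s['ee_rot'],s['force'])
a=[arm.get_image("top")[120:250,80:380],arm.get_image("side")[100:260,180:370]]
cv2.imwrite("pics/c1.png",cv2.resize(a[0],None,fx=2.6,fy=2.6,interpolation=cv2.INTER_CUBIC))
cv2.imwrite("pics/c2.png",cv2.resize(a[1],None,fx=3.5,fy=3.5,interpolation=cv2.INTER_CUBIC))
```

```text
11.35 [-3.35789452e-01  4.22203010e-01 -2.12538510e-01  9.37306057e-01
  7.18172174e-05 -1.95848894e+00] [ 0.54618061 -0.1905962   0.11428284] [ 3.14046142e+00  5.39526387e-04 -1.51889352e+00] [ 0.45531824  0.31699176 -0.6676754 ]
```

View pics/c1.png

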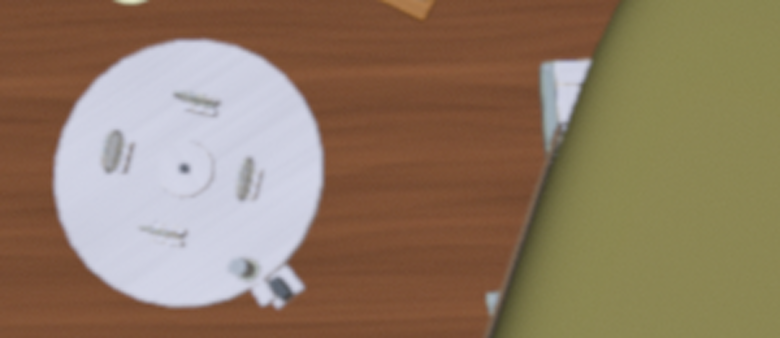

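View pics/c2.png

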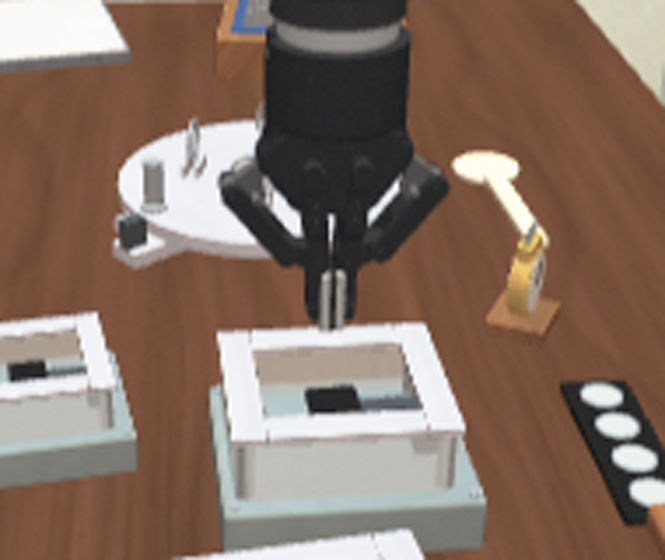

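carry_out([
  [0,[2,0,-15],0],
  [0,[2,0,-30],0],
  [0,[2,0,-38],0],
  [0,[2,0,-44],0],
  [0,[2,0,-48],0],
  [0,[2,0,-52],0],
  [0,[2,0,-54],0],
  [0,[2,0,-54],0],
])

```text
time: 12.45
position: [0.5485, -0.1914, 0.0604]
ee_rot: [3.141, -0.0, -1.52]
force: [-0.8, -0.4, 0.2]
grip_width: -0.0
```

Run:
```python
from h import *
s=arm.get_state();print(s['time'],s['position'],s['force'])
cv2.imwrite("pics/c3.png",cv2.resize(arm.get_image("side")[140:270,220:340],None,fx=4.5,fy=4.5,interpolation=cv2.INTER_CUBIC))
```

```text
12.45 [ 0.54853122 -0.19140241  0.06038852] [-0.81881697 -0.38550347  0.24062745]
```

View pics/c3.png

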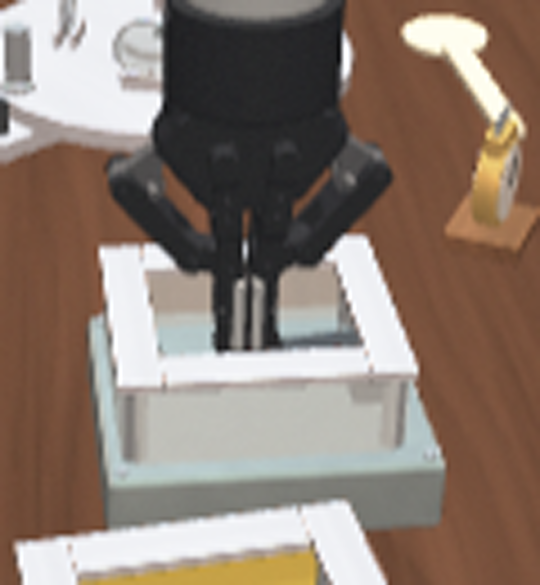

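carry_out([
  [0,[0,0,-1],0],
  [0,[0,0,-2],0],
  [0,[0,0,-3],0],
])

```text
time: 12.88
position: [0.5486, -0.1914, 0.0573]
ee_rot: [3.141, -0.0, -1.519]
force: [-1.9, 0.4, 2.8]
grip_width: 0.0
```

carry_out([
  [0,[0,0,-1],0],
  [0,[0,0,-2],0],
])

```text
time: 13.12
position: [0.5487, -0.1914, 0.0552]
ee_rot: [-3.142, -0.0, -1.519]
force: [-1.8, -0.5, 2.5]
grip_width: 0.0003
```

carry_out([
  [0,[0,0,-1],0],
  [0,[0,0,-2],0],
])

```text
time: 13.38
position: [0.5488, -0.1914, 0.0533]
ee_rot: [-3.141, -0.0, -1.519]
force: [-1.8, 0.2, 2.5]
grip_width: -0.0
```

carry_out([
  [0,[0,0,-1],0],
  [0,[0,0,-1.5],0],
])

```text
time: 13.62
position: [0.5489, -0.1914, 0.0518]
ee_rot: [-3.141, -0.0, -1.519]
force: [-0.7, 0.1, 2.7]
grip_width: -0.0003
```

carry_out([
  [0,[0,0,-1],0],
  [0,[0,0,-1.5],0],
])

```text
time: 13.88
position: [0.5491, -0.1914, 0.0511]
ee_rot: [-3.141, -0.0, -1.519]
force: [-3.6, 0.2, 10.2]
grip_width: -0.0003
```

carry_out([
  [0,[0,0,-0.7],0],
  [0,[0,0,-0.7],0],
  [0,[0,0,-0.7],0],
])

```text
time: 14.25
position: [0.5491, -0.1914, 0.051]
ee_rot: [-3.14, -0.0, -1.519]
force: [-2.8, 0.6, 10.9]
grip_width: -0.0002
```

carry_out([
  [0,[0,0,3],0],
  [0,[0,0,10],0],
  [0,[0,0,25],0],
  [0,[0,0,50],0],
  [0,[0,0,90],0],
  [0,[0,0,130],0],
  [0,[-30,0,150],0],
  [0,[-70,0,160],0],
  [0,[-120,0,160],0],
  [0,[-170,0,160],0],
  [0,[-210,0,160],0],
  [0,[-210,0,160],0],
  [0,[-210,0,160],0],
])

```text
time: 15.88
position: [0.3398, -0.1918, 0.2105]
ee_rot: [-3.139, -0.001, -1.52]
force: [-0.2, 0.1, 0.6]
grip_width: -0.0001
```

Run:
```python
from h import *
s=arm.get_state();print(s['time'],s['position'],s['force'])
cv2.imwrite("pics/d1.png",cv2.resize(arm.get_image("side")[100:270,190:370],None,fx=3.3,fy=3.3,interpolation=cv2.INTER_CUBIC))
cv2.imwrite("pics/d2.png",cv2.resize(arm.get_image("top")[80:280,80:380],None,fx=2.6,fy=2.6,interpolation=cv2.INTER_CUBIC))
```

```text
15.875 [ 0.33976649 -0.19182494  0.21050444] [-0.16310845  0.11091988  0.55744435]
```

View pics/d1.png

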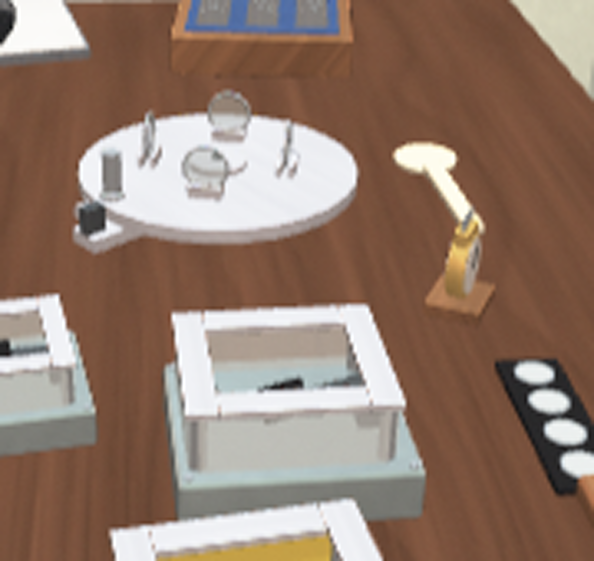

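View pics/d2.png

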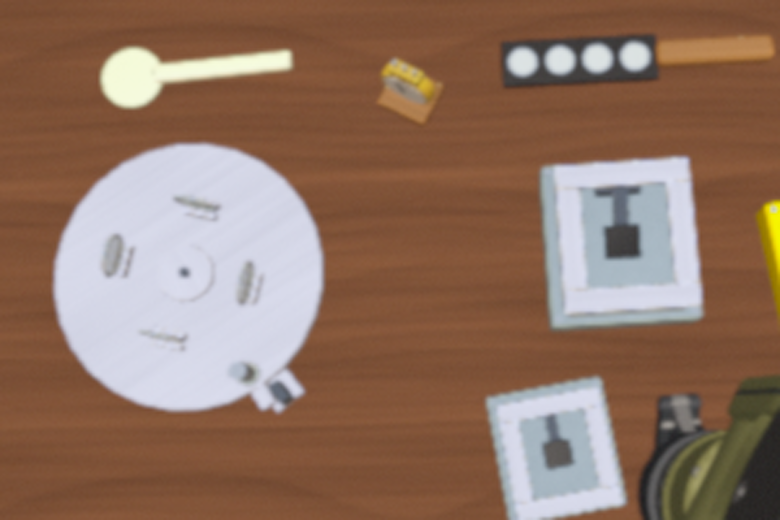

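Run:
```python
from plant import arm
print(arm.job_done())
```

```text
the job is handed in; nothing more can be done
None
```

I pushed the turntable to its stop and pressed the brake lever fully down. I then came out clear and handed the job in at about 16 s of the 54 s allowed. No verdict was reported, so success rests on my own checks below.

- **Turntable:** I pushed the peg round with the shut fingers until it stopped moving and the wrist force rose to about 11 N. The limit at the peg is 30 N. The last pictures show the tab against the stop block.
- **Lever:** I went down through the window of the larger grey guard and pressed until the tip stopped at z = 0.051 m with about 11 N. The last side picture shows the pad tilted down.
- **Clearance:** I saw no sign of contact with the guard or the lenses, and the lens measure, rack and occluder look unmoved. At hand-in the tool was at z = 0.21 m and read about 0.5 N, which is about the noise level.
- **Not checked or slightly off:**
  - I did not measure either joint angle at the end; both rest on the rise in force at the stops and the pictures.
  - The lever stopped 2–3 mm lower than I worked out for the finger's edge. I put this down to my guess at the finger's thickness.

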